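Set out a wax order for its record photo

ROBOT

A 7-joint arm with a two-finger parallel gripper is mounted at the origin on a cart in front of the work surface, level with it; the furniture and walls round the work are solid. World frame = base frame: x ahead of the robot, y to its left, z up, the work surface at z = 0. Lengths are in m, angles in rad, forces in N, time in s.
With the tool pointing down it reaches from about 0.425 to 0.925 m from the base axis. Payload 6.8 kg.
Tool frame: the origin (TCP) lies on the front face of the gripper's body, between the roots of the fingers; the fingertips stand 73 mm ahead of it and the grasp point (between the pads) lies 54 mm ahead of it (env.nose_length is the distance from the TCP to the fingertips, in m); z points along the fingers, y is the direction in which the jaws open and shut (so a half turn about z gives the same grasp; the last joint's range is limited). The gripper opens to 85 mm and grips with 20 to 120 N. Pads are 22 mm wide; open, the fingers measure 114 mm over their backs; the gripper's body (76 mm by 85 mm) begins 54 mm behind the grasp point. The pads swing forward as they close: fully open they stand 13 mm farther back than shut.
Start: joints at [-1.319, 0.477, 0.022, 1.555, -0.011, 1.109, -0.083], TCP at [0.238, 0.632, 0.304] pointing down, gripper open.
Joint ranges: [-2.96, 2.96], [-0.34, 2.1], [-1.41, 1.46], [0.24, 2.44], [-1.37, 4.51], [0.17, 1.92], [-2.96, 2.96]. Speed limits (rad/s): [2.39, 2.39, 3.14, 3.14, 3.14, 3.14, 3.14].

INTERFACE

Orientations are given as a unit quaternion [w, x, y, z].
In Python, from cell import env, kin, camera, calibration, job gives the robot as it stands. The module is installed in compiled form; this text tells all that it offers. Calls block until the motion is done:
- env.reach(position, orientation): joint-space move of the TCP to a pose.
- env.movel(position, velocity=0.15, rot=None, stop_force=None): straight line of the TCP; rot=None keeps the orientation; velocity is the mean speed in m/s. With stop_force (N) it stops when the force on the tool has changed by that much, and returns True; else False.
- env.goto_joints(angles): joint-space move.
- env.grip(opening, f_grip=None): finger opening in m; f_grip is the grip in N (None keeps the last); returns when the fingers have stopped.
- env.dwell(seconds).
- kin.inverse_kinematics(position, orientation): joint angles nearest the present ones, or None.
- env.get_state(): the state.
- camera(name): name is "scene" or "top" or "wrist"; returns (picture, depth): 480x640x3 uint8, blue, green, red; 480x640 float32, m along the optical axis (not along the pixel's ray), 0 where there is no reading.
- calibration(name): a dict with "fx", "fy", "cx", "cy" (pixels), "rvec" (rotation vector, rad) and "tvec" (3), from world to camera coordinates, as OpenCV has them. Camera axes: x right, y down, z forward; pixel columns grow to the right and rows downward; lengths in m; the calibration is good to about 2 mm. A picture is of the moment at which its call begins: read the wrist's pose just before it. calibration takes no time and is no camera call; for the wrist camera it gives the pose at the moment of the call.
A pose or a line that the arm cannot do raises env.PlanningError and nothing moves.
- job.job_done(): hands the job in, once; it reports no verdict.
The state is a dict: "time": time; "qpos": joint angles; "joint_velocities": joint speeds; "joint_torque": joint torques, N m; "tcp_pos": TCP position; "orientation": TCP orientation; "force": force on the tool from outside, world axes, zero at the start; "torque": the same for the moment, N m; "opening": finger opening in m.
Only numpy, scipy, OpenCV 4.12 (cv2) and the standard library are available. Lean on these libraries where they do the work, as an engineer would, in place of code of your own. Each camera call takes 0.05 s, during which the arm holds its last target.

TASK

Set out this wax order for its record photo: centre the carved rose on the scale's round pan, lay the larger wax block flat midway between the scale and the brown jar with its long side running along the line from scale to jar, and lay the smaller block flat and centred on top of it, the same way round. Then stand the wax tube upright on the bench midway in the gap that is left between the larger block and the jar, in line with them and touching neither. Do not shift the scale, the jar, or the spirit lamp and brush behind them, and let go of everything.

Things in the scene. Friction and masses are not known exactly. Their poses are not given: they have to be found in the camera images.
- big_block: The larger wax block: plain box of hard blue wax, 50 (its x) x 75 (its y, the long side) x 28 mm high, about 90 g, loose, lying flat on the bench at the start. Origin: centre of the underside.
- the_arm_lamp: Black bench lamp, fixed, in the way on the right: its box-shaped head hangs level over the blue tray, from x 0.45 to 0.53 m and y -0.45 to -0.09 m, between 0.20 and 0.29 m above the bench, and its arm runs from there back and right to the base, up to 0.43 m high. The robot's hand starts to the right of it: draw back towards the base, clear of it, before swinging over to the work on its left. Origin: a point on the bench under the lamp, not on its base
- small_block: The smaller wax block: plain box of green wax, 42 (its x) x 55 (its y, the long side) x 24 mm high, about 60 g, loose, lying flat on the bench at the start. Origin: centre of the underside.
- rose: Half carved wax rose: a thin round blue-green disc with petals cut into its top, about 53 mm across and 11 mm thick, about 18 g, loose, lying flat on the bench at the start. Can be taken by its rim in any direction. Origin: centre of the underside.
- tube: Piece of blue ring wax tube standing on end: 28 mm outside diameter, 60 mm high, about 50 g, loose. Origin: centre of the underside, z up its axis.
- scale: Black pocket scale, 128 (its x) x 74 (its y) x 19 mm high, loose, 0.3 kg, display and keys at the end towards the robot, round metal pan at the far end. At the left or the right end of the layout. Origin: centre of the underside; the jar stands about 240 mm away on its y axis, at either its +y or -y side.
- scale_pan (a point): Centre of the top of the scale's round metal pan: the pan is 60 mm in diameter, its centre 22 mm from the scale's centre along its x (away from the robot), its top 19 mm above the bench and 3 mm proud of the black case (16 mm).
- jar: Small brown jar with a black lid (lid fixed), 43 mm in diameter, 55 mm high, loose, 0.12 kg. Stands beside the scale, about 240 mm centre to centre, to its left or its right. Origin: centre of the underside.
- spirit_lamp: Bystander: round grey-blue spirit lamp, 66 mm across, 69 mm high, loose, behind the work. Origin: centre of the underside.
- dust_brush: Bystander: wooden dust brush 167 mm long (its y), 15 wide, 11 high, loose, lying across behind the work. Origin: centre of the underside.
Things that resemble listed ones, but are neither listed nor needed, are in the scene too. Several things have the shape of the small_block; the one meant has the colours described above.

How it is judged:
By the outcome, as a careful person would: the job done as asked, in the order asked, and still so for the second after the job is handed in, with the robot touching nothing.
It also fails if it takes over 99 s, if anything falls off the work surface, if the arm or the gripper's body presses on something with over 40 N, if the wrist force passes 120 N, or if a joint passes its speed limit or range.

## Working session

There is one attempt and no reset: what is moved stays moved. The work goes in short steps, each a Python script; the robot and the scene stay as the last script left them, time stands still between calls to the robot, and variables do not carry over. Pictures are saved under pics/ and viewed, and the job is handed in when it is done.

```bash
mkdir -p pics; python3 - <<'E'
from cell import env,kin,camera,calibration,job
import cv2,numpy as np
for n in ("scene","top"):
    p,d=camera(n); cv2.imwrite(f"pics/{n}0.png",p); np.save(f"pics/{n}0.npy",d)
    c=calibration(n); print(n,c)
s=env.get_state(); print(s["time"],s["tcp_pos"],s["orientation"],s["opening"],env.nose_length)
E
```

```text
scene {'fx': 539.312010443068, 'fy': 539.312010443068, 'cx': 321.5959848068442, 'cy': 243.03558159662006, 'rvec': array([ 2.23886097, -0.95250032,  0.35608403]), 'tvec': array([-0.47953801,  0.29773701,  1.02899027])}
top {'fx': 470.670364710259, 'fy': 470.670364710259, 'cx': 328.69389280748624, 'cy': 239.72482575845373, 'rvec': array([ 2.17480605, -2.11132001,  0.16556644]), 'tvec': array([-0.10283399,  0.59405596,  1.07096702])}
0.1 [0.23752814 0.63140331 0.30301535] [-7.54486018e-05  1.78918372e-01  9.83863587e-01 -8.07686748e-04] 0.08534540877922796 0.0726
```

View pics/scene0.png

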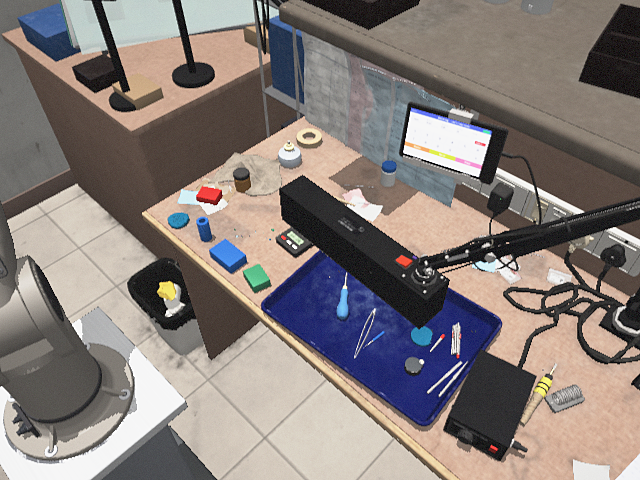

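View pics/top0.png

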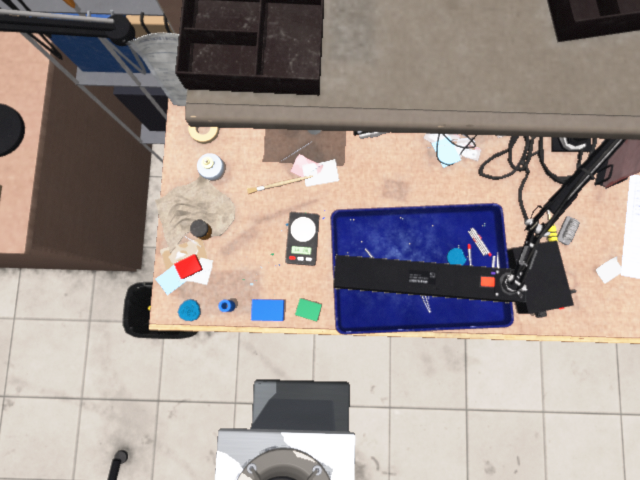

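```bash
cat > h.py <<'E'
import numpy as np,cv2
from scipy.spatial.transform import Rotation as R
def ray(c,u,v):
    M=R.from_rotvec(np.ravel(c["rvec"])).as_matrix(); t=np.ravel(c["tvec"])
    d=M.T@np.array([(u-c["cx"])/c["fx"],(v-c["cy"])/c["fy"],1.]); return -M.T@t,d
def atz(c,u,v,z):
    o,d=ray(c,u,v); return (o+d*(z-o[2])/d[2])
def proj(c,p):
    q=cv2.projectPoints(np.array(p,float).reshape(-1,3),np.ravel(c["rvec"]),np.ravel(c["tvec"]),np.array([[c["fx"],0,c["cx"]],[0,c["fy"],c["cy"]],[0,0,1]]),None)[0]
    return q.reshape(-1,2)
def down(yaw): # jaw axis (tool y) at angle yaw+90 ; tool z down. tool y in world = 
    # tool x=(cos,sin,0), tool y=(sin,-cos,0), z=(0,0,-1)
    c,s=np.cos(yaw),np.sin(yaw)
    q=R.from_matrix(np.array([[c,s,0],[s,-c,0],[0,0,-1]])).as_quat()
    return [q[3],q[0],q[1],q[2]]
E
python3 - <<'E'
from cell import env,kin,camera,calibration,job
import cv2,numpy as np
from h import *
c=calibration("top")
print(proj(c,[[0.45,-.45,.29],[.53,-.09,.29],[.238,.632,.3],[0,0,0]]))
for n,(u,v,z) in dict(rose=(189,310,.011),tube=(226,305,.06),big=(268,310,.028),small=(309,310,.024),pan=(303,230,.019),jar=(200,229,.055),lamp=(210,166,.069),red=(188,266,.02),edge=(268,330,0)).items(): print(n,atz(c,u,v,z).round(3))
p=cv2.imread("pics/top0.png")
cv2.imwrite("pics/top0c.png",cv2.resize(p[140:340,150:350],None,fx=3,fy=3,interpolation=cv2.INTER_CUBIC))
E
```

```text
[[528.24527761 305.34694422]
 [330.82212082 255.59254096]
 [-93.02912074 410.88013953]
 [283.50023864 500.80152562]]
rose [0.422 0.243 0.011]
tube [0.436 0.145 0.06 ]
big [0.428 0.053 0.028]
small [ 0.431 -0.044  0.024]
pan [ 0.623 -0.022  0.019]
jar [0.612 0.219 0.055]
lamp [0.762 0.202 0.069]
red [0.527 0.251 0.02 ]
edge [0.381 0.054 0.   ]
```

View pics/top0c.png

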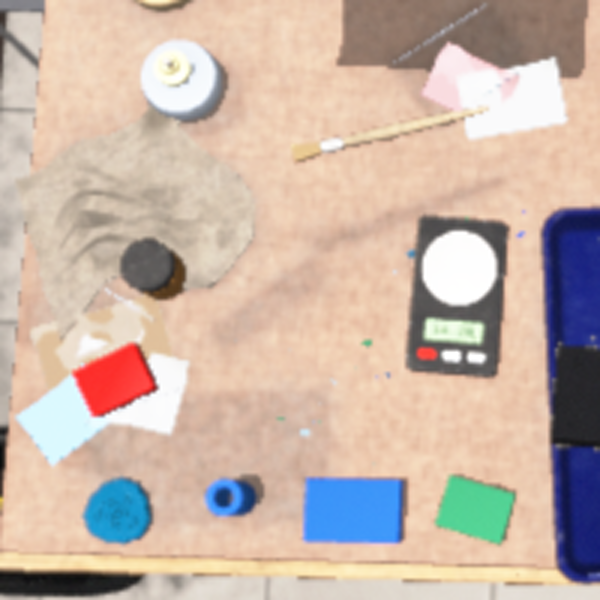

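```bash
python3 - <<'E'
from cell import env,kin,camera,calibration,job
import cv2,numpy as np
from h import *
c=calibration("wrist");p,d=camera("wrist"); cv2.imwrite("pics/w0.png",p)
M=R.from_rotvec(np.ravel(c["rvec"])).as_matrix(); print("cam pos",-M.T@np.ravel(c["tvec"]),"fwd",M[2],"right",M[0])
s=env.get_state();q=s["qpos"];print(q,kin.inverse_kinematics(s["tcp_pos"],s["orientation"]))
print(R.from_quat(np.array(s["orientation"])[[1,2,3,0]]).as_matrix().round(2))
print(proj(calibration("scene"),[s["tcp_pos"],[0,0,0],[.2,.5,.3]]))
print(d[240,320],np.median(d))
E
```

```text
cam pos [0.16636326 0.65732564 0.37395542] fwd [ 0.27821359 -0.10626283 -0.95462318] right [ 0.35275367  0.93571524 -0.00135224]
[-1.31910411  0.47761752  0.02233728  1.55622744 -0.01150861  1.10930767
 -0.08310344] [-1.31910954  0.47761747  0.02234501  1.55622787 -0.01151258  1.10930738
 -0.08310023]
[[-0.94  0.35 -0.  ]
 [ 0.35  0.94 -0.  ]
 [-0.   -0.   -1.  ]]
[[-19.40068328  85.76184188]
 [ 70.26162864 399.08482014]
 [-10.4609282  117.16123687]]
1.0950649 0.9902435
```

View pics/w0.png

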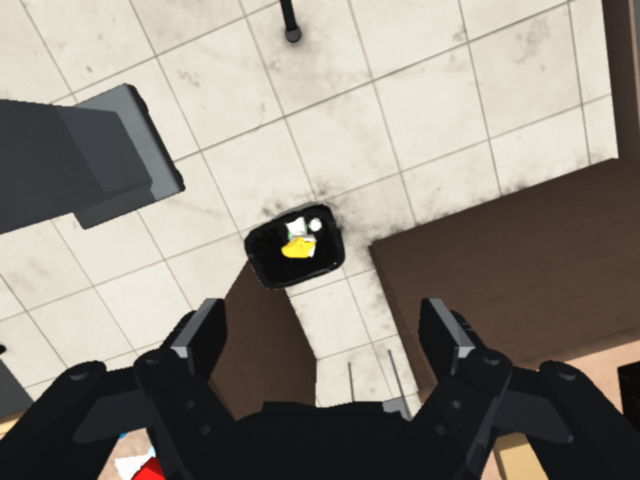

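```bash
python3 - <<'E'
from cell import env,kin,camera,calibration,job
import cv2,numpy as np
from h import *
for i,(x,y,z) in enumerate([(0.45,0.2,0.36),(0.52,0.07,0.38)]):
    try:
        env.reach([x,y,z],down(np.pi))
    except env.PlanningError as e: print(e);continue
    c=calibration("wrist");p,d=camera("wrist"); cv2.imwrite(f"pics/w1{i}.png",p); np.savez(f"pics/w1{i}.npz",d=d,**c)
    s=env.get_state();print(s["time"],s["tcp_pos"],s["qpos"].round(2),s["force"])
E
```

```text
1.9667 [0.44981142 0.20115721 0.3598858 ] [-0.74  0.12  0.21  1.92 -0.03  1.11  1.05] [ 0.38656397  0.13346701 -0.12353522]
2.6667 [0.51979157 0.07126644 0.37964025] [-0.55  0.16  0.34  1.84 -0.06  1.16  1.38] [ 0.48708694 -0.11116337 -0.01999491]
```

View pics/w10.png

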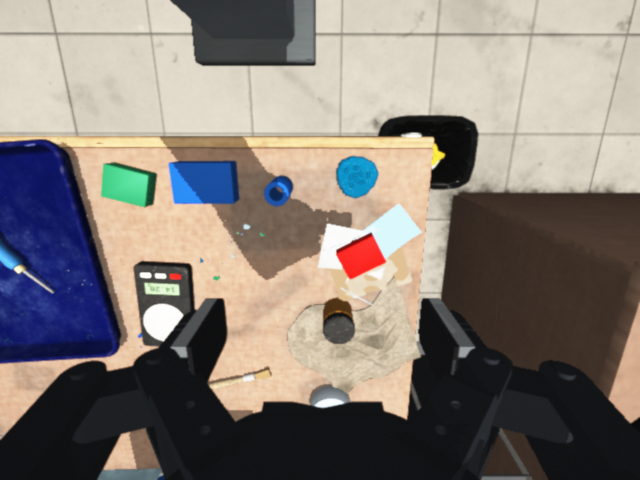

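View pics/w11.png

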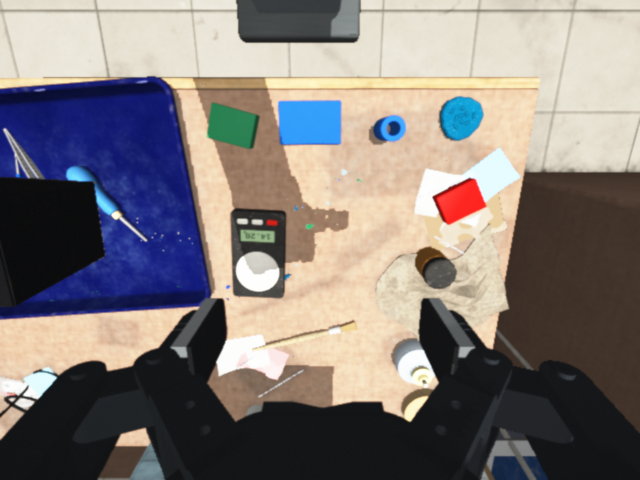

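```bash
cat > meas.py <<'E'
import numpy as np,cv2
from h import *
def cloud(c,d):
    M=R.from_rotvec(np.ravel(c["rvec"])).as_matrix(); t=np.ravel(c["tvec"])
    v,u=np.mgrid[0:480,0:640]
    P=np.stack([(u-c["cx"])/c["fx"]*d,(v-c["cy"])/c["fy"]*d,d],-1)-t
    W=P@M; W[d<=0]=np.nan; return W
def comp(mask,seed_xy,W,rad):
    m=mask&(np.hypot(W[...,0]-seed_xy[0],W[...,1]-seed_xy[1])<rad)
    return m
def rect(c,m,z):
    # contour pixels -> plane z -> minAreaRect
    m=m.astype(np.uint8); n,l,s,_=cv2.connectedComponentsWithStats(m)
    if n<2: return None
    k=1+np.argmax(s[1:,4]); cs,_=cv2.findContours((l==k).astype(np.uint8),cv2.RETR_EXTERNAL,cv2.CHAIN_APPROX_NONE)
    ct=max(cs,key=len).reshape(-1,2)
    X=np.array([atz(c,u,v,z)[:2] for u,v in ct]).astype(np.float32)
    (cx,cy),(a,b),ang=cv2.minAreaRect((X*1000).astype(np.float32))
    (ex,ey),r=cv2.minEnclosingCircle((X*1000).astype(np.float32))
    mm=cv2.moments((X*1000).astype(np.float32).reshape(-1,1,2))
    return dict(c=(round(cx,1),round(cy,1)),wh=(round(a,1),round(b,1)),ang=round(ang,1),cen=(round(mm['m10']/mm['m00'],1),round(mm['m01']/mm['m00'],1)),circ=(round(ex,1),round(ey,1),round(r,1)),n=int(s[k,4]))
E
python3 - <<'E'
from meas import *
from cell import calibration
L=[("w10",dict(np.load("pics/w10.npz")),cv2.imread("pics/w10.png")),("w11",dict(np.load("pics/w11.npz")),cv2.imread("pics/w11.png")),("top",dict(calibration("top"),d=np.load("pics/top0.npy")),cv2.imread("pics/top0.png"))]
for n,c,p in L:
    W=cloud(c,c["d"]); z=W[...,2]
    hsv=cv2.cvtColor(p,cv2.COLOR_BGR2HSV).astype(int);H,S,V=hsv[...,0],hsv[...,1],hsv[...,2]
    bench=(np.abs(W[...,0]-.5)<.03)&(np.abs(W[...,1]-.1)<.03); print(n,"bench z",np.nanmedian(z[bench]))
    for o,xy,h,col,rad in [("rose",(.422,.243),.011,(H>85)&(H<125)&(S>120),.05),("tube",(.436,.145),.06,(H>95)&(H<125)&(S>120),.03),("big",(.428,.053),.028,(H>95)&(H<125)&(S>120),.06),("small",(.431,-.044),.024,(H>60)&(H<90)&(S>100),.06),
       ("pan",(.623,-.022),.019,(S<40)&(V>190),.04),("jar",(.612,.219),.055,(V<90),.035),("scale",(.6,-.022),.016,(V<500),.1),("lamp",(.762,.202),.04,(V<500),.06)]:
        hh=h-.006 if o!="scale" else .01
        if o=="rose": hh=.004
        if o=="lamp": hh=.03
        m=comp(col,xy,W,rad)&(z>hh)&(z<h+.02)
        print(" ",o,rect(c,m,h), "ztop",np.nanmedian(z[m]).round(4) if m.any() else 0)
E
```

```text
w10 bench z 0.00033645974574682215
  rose {'c': (423.3, 241.8), 'wh': (50.0, 49.8), 'ang': 68.6, 'cen': (422.8, 242.7), 'circ': (422.7, 242.5, 26.5), 'n': 1272} ztop 0.0114
  tube {'c': (435.8, 148.4), 'wh': (26.6, 28.5), 'ang': 44.4, 'cen': (436.0, 148.5), 'circ': (436.1, 148.8, 14.3), 'n': 354} ztop 0.0607
  big {'c': (429.0, 55.3), 'wh': (49.3, 75.9), 'ang': 0.0, 'cen': (428.5, 55.3), 'circ': (428.2, 55.2, 43.7), 'n': 2551} ztop 0.0287
  small {'c': (432.2, -39.8), 'wh': (57.3, 42.2), 'ang': 75.2, 'cen': (432.1, -40.2), 'circ': (432.3, -39.6, 34.3), 'n': 1585} ztop 0.0246
  pan {'c': (621.7, -28.8), 'wh': (43.7, 60.3), 'ang': 50.7, 'cen': (623.1, -27.0), 'circ': (626.3, -23.2, 30.2), 'n': 989} ztop 0.0191
  jar {'c': (612.9, 221.4), 'wh': (41.6, 37.8), 'ang': 0.1, 'cen': (612.9, 221.5), 'circ': (613.2, 221.7, 21.7), 'n': 679} ztop 0.0558
  scale {'c': (603.3, -19.7), 'wh': (76.2, 130.1), 'ang': 86.9, 'cen': (593.6, -23.8), 'circ': (603.9, -19.7, 72.6), 'n': 3706} ztop 0.0172
  lamp {'c': (746.1, 209.2), 'wh': (13.3, 40.1), 'ang': 11.6, 'cen': (746.5, 209.1), 'circ': (747.5, 209.5,
[... 1580 characters left out ...]
0} ztop 0.0283
  small {'c': (432.2, -41.4), 'wh': (52.3, 39.8), 'ang': 75.4, 'cen': (432.2, -41.5), 'circ': (432.0, -41.2, 31.1), 'n': 376} ztop 0.0243
  pan {'c': (626.2, -21.2), 'wh': (57.5, 59.0), 'ang': 47.2, 'cen': (625.7, -20.9), 'circ': (625.6, -21.1, 30.4), 'n': 476} ztop 0.0187
  jar {'c': (606.1, 210.1), 'wh': (13.9, 35.0), 'ang': 55.0, 'cen': (605.2, 210.9), 'circ': (609.6, 215.0, 17.5), 'n': 38} ztop 0.0547
  scale {'c': (604.4, -18.5), 'wh': (75.6, 128.0), 'ang': 87.5, 'cen': (604.3, -19.3), 'circ': (604.3, -20.0, 70.7), 'n': 1561} ztop 0.0172
  lamp {'c': (774.0, 212.1), 'wh': (56.2, 59.1), 'ang': 80.5, 'cen': (774.1, 212.6), 'circ': (773.5, 212.3, 30.5), 'n': 400} ztop 0.0369
```

```bash
python3 - <<'E'
from cell import env,kin
from h import *
for yaw in (87.7,-92.3,75):
  for n,p in dict(rose=(.4225,.2425,.07),pan=(.6265,-.0217,.09),pan2=(.6265,-.0217,.2),big=(.429,.0545,.075),bigup=(.429,.0545,.2),small=(.4325,-.041,.07),smallup=(.4325,-.0,.15),tube=(.436,.148,.09),place=(.609,.103,.09)).items():
    q=kin.inverse_kinematics(list(p),down(np.radians(yaw))); print(yaw,n,None if q is None else np.round(q,2))
E
```

```text
87.7 rose [-0.89  0.57  0.3   2.17 -0.37  0.45 -0.34]
87.7 pan [-0.41  0.72  0.48  1.84 -0.49  0.7   0.31]
87.7 pan2 [-0.47  0.57  0.56  1.8  -0.38  0.89  0.22]
87.7 big [-0.53  0.51  0.31  2.29 -0.4   0.39  0.08]
87.7 bigup [-0.67  0.24  0.46  2.23 -0.17  0.7  -0.13]
87.7 small [-0.34  0.53  0.35  2.29 -0.47  0.39  0.37]
87.7 smallup [-0.54  0.35  0.46  2.27 -0.29  0.58  0.11]
87.7 tube [-0.73  0.5   0.32  2.23 -0.35  0.46 -0.17]
87.7 place [-0.59  0.7   0.45  1.86 -0.46  0.68  0.09]
-92.3 rose [-0.66  0.54  0.02  2.16 -0.02  0.44  2.47]
-92.3 pan [ 0.49  0.81 -0.79  1.78  0.73  0.88  2.46]
-92.3 pan2 [ 0.49  0.64 -0.79  1.73  0.53  1.    2.61]
-92.3 big [-0.35  0.48  0.09  2.28 -0.12  0.38  2.94]
-92.3 bigup [-0.41  0.23  0.15  2.22 -0.05  0.7   2.89]
-92.3 small [ 0.04  0.49 -0.1   2.27  0.13  0.38  2.93]
-92.3 smallup [ 0.52  0.43 -0.79  2.2   0.48  0.68  2.5 ]
-92.3 tube [-0.51  0.48  0.06  2.21 -0.06  0.45  2.7 ]
-92.3 place [-0.33  0.65  0.08  1.84 -0.08  0.65  2.9 ]
75 rose [-0.92  0.57  0.34  2.17 -0.42  0.46 -0.52]
75 pan [-0.44  0.73  0.52  1.84 -0.53  0.71  0.13]
75 pan2 [-0.49  0.58  0.6   1.8  -0.4   0.89  0.02]
75 big [-0.54  0.51  0.33  2.29 -0.42  0.4  -0.12]
75 bigup [-0.7   0.24  0.5   2.24 -0.18  0.7  -0.34]
75 small [-0.34  0.53  0.35  2.29 -0.47  0.39  0.15]
75 smallup [-0.55  0.35  0.48  2.27 -0.3   0.58 -0.1 ]
75 tube [-0.77  0.51  0.37  2.23 -0.4   0.47 -0.34]
75 place [-0.61  0.7   0.48  1.86 -0.48  0.69 -0.11]
```

```bash
python3 - <<'E'
from cell import env,kin,camera
from h import *
y=np.radians(87.7)
env.reach([.4225,.2425,.2],down(y)); env.grip(.066)
env.movel([.4225,.2425,.095],.2)
f0=env.get_state()["force"]
r=env.movel([.4225,.2425,.062],.02,stop_force=3)
s=env.get_state();print(r,s["tcp_pos"],s["force"]-f0,s["opening"],s["time"])
z=s["tcp_pos"][2]
if r:
  env.movel([.4225,.2425,z+.003],.05); env.grip(0.0,20); env.dwell(.2)
  s=env.get_state();print(s["tcp_pos"],s["force"]-f0,s["opening"],s["time"])
E
```

```text
True [0.42251302 0.24246573 0.06607808] [-1.17689289 -0.4265644   6.02143096] 0.0662143612266158 6.6417
[0.42300074 0.24256146 0.0696447 ] [-0.48894029 -1.06818657  8.72658509] 0.05012361519549353 7.4
```

```bash
python3 - <<'E'
from cell import env,kin,camera,calibration
from h import *
s=env.get_state();print(s["tcp_pos"])
env.movel([.4225,.2425,.2],.1)
s=env.get_state();print(s["tcp_pos"],s["force"],s["opening"],s["time"])
np.savez("pics/w2c.npz",**calibration("wrist"));p,d=camera("wrist"); cv2.imwrite("pics/w2.png",p); np.save("pics/w2.npy",d)
p,d=camera("scene"); cv2.imwrite("pics/s2.png",cv2.resize(p[100:320,120:420],None,fx=2.5,fy=2.5))
E
```

```text
[0.42300074 0.24256146 0.0696447 ]
[0.42218054 0.24229441 0.19944483] [ 0.20407546  0.46734432 -0.29741741] 0.050206714533581616 8.8583
```

View pics/w2.png

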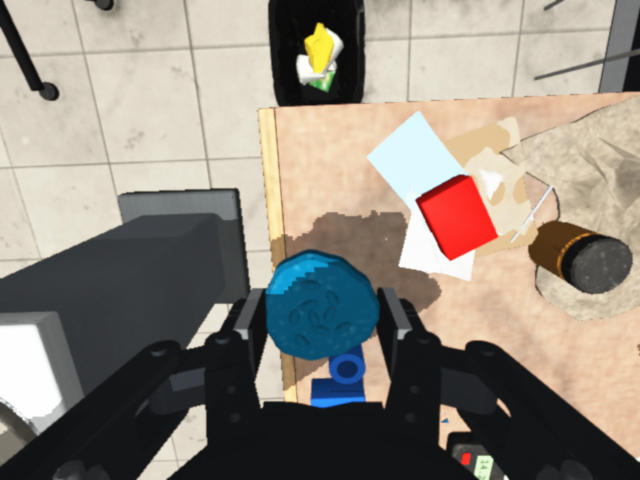

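View pics/s2.png

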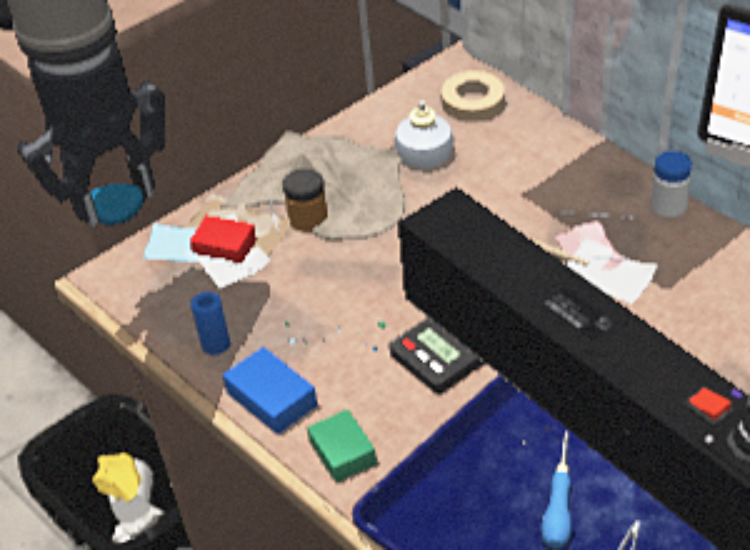

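```bash
python3 - <<'E'
from meas import *
c=dict(np.load("pics/w2c.npz"));d=np.load("pics/w2.npy");p=cv2.imread("pics/w2.png")
W=cloud(c,d);z=W[...,2]
hsv=cv2.cvtColor(p,cv2.COLOR_BGR2HSV).astype(int)
m=(hsv[...,0]>85)&(hsv[...,0]<125)&(hsv[...,1]>120)&(z>.1)
zz=z[m];print(np.percentile(zz,[1,5,25,50,75,95,99]).round(4))
zt=np.percentile(zz,60);print(rect(c,m&(z>zt-.005),zt))
A=np.c_[W[m&(z>zt-.003)][:,:2],np.ones((m&(z>zt-.003)).sum())];print(np.linalg.lstsq(A,z[m&(z>zt-.003)],rcond=None)[0])
E
```

```text
[0.1355 0.1389 0.1406 0.1412 0.1417 0.1428 0.1442]
{'c': (422.2, 245.3), 'wh': (52.3, 50.2), 'ang': 87.8, 'cen': (420.9, 244.8), 'circ': (420.6, 244.9, 27.1), 'n': 9543}
[0.01816676 0.00739265 0.13232801]
```

```bash
python3 - <<'E'
from cell import env,kin,camera,calibration
from h import *
y=np.radians(87.7)
env.reach([.6265,-.0227,.2],down(y))
env.movel([.6265,-.0227,.11],.15)
f0=env.get_state()["force"]
r=env.movel([.6265,-.0227,.0886],.02,stop_force=2.5)
s=env.get_state();print(r,s["tcp_pos"],s["force"]-f0,s["time"])
env.grip(.068); env.dwell(.2)
env.movel([.6265,-.0227,.2],.12)
env.movel([.56,.07,.33],.25)
np.savez("pics/w3c.npz",**calibration("wrist"));p,d=camera("wrist"); cv2.imwrite("pics/w3.png",p); np.save("pics/w3.npy",d)
p,d=camera("top"); cv2.imwrite("pics/t3.png",cv2.resize(p[140:340,150:350],None,fx=3,fy=3)); cv2.imwrite("pics/top3.png",p);np.save("pics/top3.npy",d)
print(env.get_state()["time"])
E
```

```text
True [ 0.62634468 -0.02273352  0.08873684] [0.79113736 1.92164627 6.03307937] 11.9833
14.525
```

View pics/w3.png

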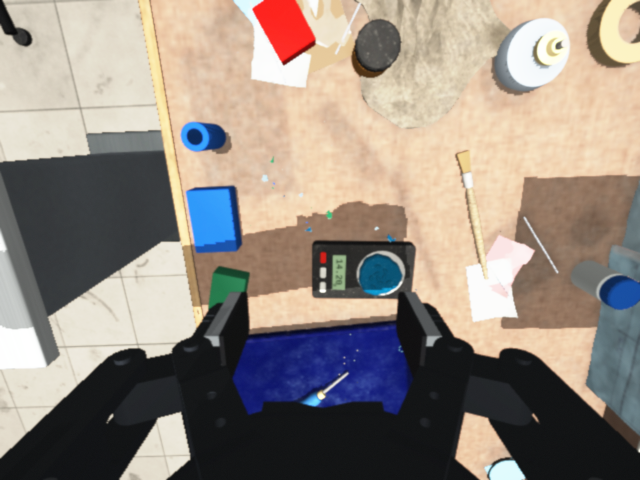

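View pics/t3.png

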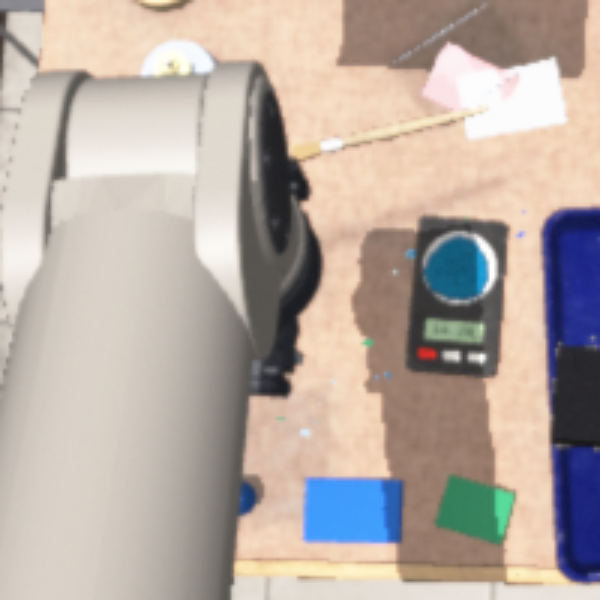

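```bash
cat > m3.py <<'E'
from meas import *
import sys
from cell import calibration
def run(tag,c,d,p):
    W=cloud(c,d);z=W[...,2]
    hsv=cv2.cvtColor(p,cv2.COLOR_BGR2HSV).astype(int);H,S,V=[hsv[...,i] for i in range(3)]
    near=np.hypot(W[...,0]-.626,W[...,1]+.022)<.045
    rose=near&(H>80)&(H<125)&(S>120)&(z>.02)
    print(tag,"rose",rect(c,rose,.028)); 
    pan=near&(((S<70)&(V>150))|rose)
    print(tag,"pan",rect(c,pan,.019))
    n2=np.hypot(W[...,0]-.604,W[...,1]+.021)<.1
    print(tag,"scale",rect(c,n2&(z>.01)&(z<.04),.016))
if __name__=="__main__":
    n=sys.argv[1]
    run("w",dict(np.load(f"pics/w{n}c.npz")),np.load(f"pics/w{n}.npy"),cv2.imread(f"pics/w{n}.png"))
    run("top",calibration("top"),np.load(f"pics/top{n}.npy"),cv2.imread(f"pics/top{n}.png"))
E
python3 m3.py 3
python3 -c "
import cv2
p=cv2.imread('pics/w3.png')[225:315,300:425];cv2.imwrite('pics/w3c.png',cv2.resize(p,None,fx=6,fy=6,interpolation=cv2.INTER_CUBIC))"
```

```text
w rose {'c': (623.4, -20.1), 'wh': (50.0, 51.2), 'ang': 19.4, 'cen': (623.7, -21.2), 'circ': (623.6, -21.4, 27.0), 'n': 1277}
w pan {'c': (628.9, -23.3), 'wh': (59.3, 54.9), 'ang': 87.8, 'cen': (628.5, -24.2), 'circ': (626.8, -23.4, 30.3), 'n': 1529}
w scale {'c': (605.5, -20.2), 'wh': (75.8, 127.1), 'ang': 87.1, 'cen': (604.2, -19.6), 'circ': (604.8, -20.0, 71.2), 'n': 5576}
top rose {'c': (621.9, -19.8), 'wh': (47.2, 47.6), 'ang': 28.6, 'cen': (623.0, -19.9), 'circ': (622.7, -19.2, 25.8), 'n': 314}
top pan {'c': (627.3, -22.7), 'wh': (57.6, 57.8), 'ang': 28.5, 'cen': (627.8, -22.8), 'circ': (626.1, -22.0, 30.2), 'n': 421}
top scale {'c': (604.1, -19.3), 'wh': (73.9, 128.3), 'ang': 87.2, 'cen': (604.1, -19.3), 'circ': (604.3, -20.0, 70.7), 'n': 1568}
```

View pics/w3c.png

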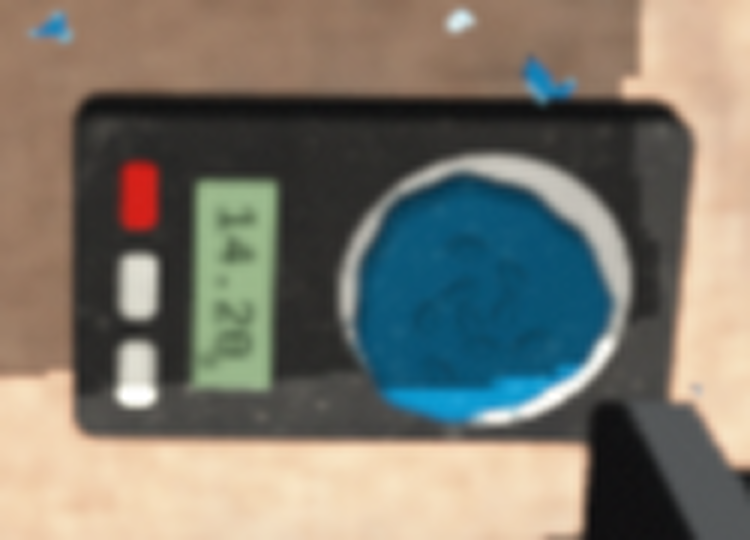

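```bash
python3 - <<'E'
from cell import env,kin,camera,calibration
from h import *
y=np.radians(87.7)
x0,y0=.6234,-.0203
env.reach([x0,y0,.2],down(y)); env.grip(.066)
env.movel([x0,y0,.11],.15); env.movel([x0,y0,.0908],.03)
f0=env.get_state()["force"]
env.grip(.0,20); env.dwell(.2); s=env.get_state();print(s["tcp_pos"],s["force"]-f0,s["opening"])
env.movel([x0,y0,.095],.03)
dx,dy=.0033,-.0022
env.movel([x0+dx,y0+dy,.095],.03)
env.movel([x0+dx,y0+dy,.0912],.02); env.dwell(.3)
s=env.get_state();print(s["tcp_pos"],s["force"]-f0,s["opening"])
env.grip(.066); env.dwell(.2)
env.movel([x0+dx,y0+dy,.2],.15)
env.movel([.56,.07,.33],.25)
np.savez("pics/w4c.npz",**calibration("wrist"));p,d=camera("wrist"); cv2.imwrite("pics/w4.png",p); np.save("pics/w4.npy",d)
cv2.imwrite('pics/w4c.png',cv2.resize(p[225:315,300:425],None,fx=6,fy=6,interpolation=cv2.INTER_CUBIC))
p,d=camera("top"); cv2.imwrite("pics/top4.png",p);np.save("pics/top4.npy",d)
print(env.get_state()["time"])
E
python3 m3.py 4
```

```text
[ 0.6236121  -0.02037139  0.09127996] [-0.78870103 -0.49672432  4.67759828] 0.049792251522008876
[ 0.62687637 -0.02253289  0.09133786] [1.14172803 0.46948445 2.23506336] 0.049964218706769516
21.0333
w rose {'c': (623.8, -22.7), 'wh': (50.0, 52.3), 'ang': 23.7, 'cen': (624.2, -23.6), 'circ': (624.2, -23.2, 27.3), 'n': 1292}
w pan {'c': (627.3, -22.8), 'wh': (58.1, 59.4), 'ang': 22.1, 'cen': (627.0, -23.3), 'circ': (625.8, -23.7, 30.9), 'n': 1578}
w scale {'c': (605.8, -20.1), 'wh': (76.0, 126.5), 'ang': 87.1, 'cen': (604.2, -19.5), 'circ': (605.1, -20.3, 71.1), 'n': 5530}
top rose {'c': (623.9, -21.1), 'wh': (49.1, 45.9), 'ang': 2.0, 'cen': (623.3, -22.3), 'circ': (622.8, -23.5, 26.0), 'n': 320}
top pan {'c': (626.8, -21.8), 'wh': (57.6, 57.1), 'ang': 46.6, 'cen': (626.7, -21.9), 'circ': (626.1, -21.9, 30.3), 'n': 414}
top scale {'c': (604.1, -19.3), 'wh': (73.9, 128.4), 'ang': 87.2, 'cen': (604.2, -19.4), 'circ': (603.9, -20.0, 71.0), 'n': 1563}
```

View pics/w4c.png

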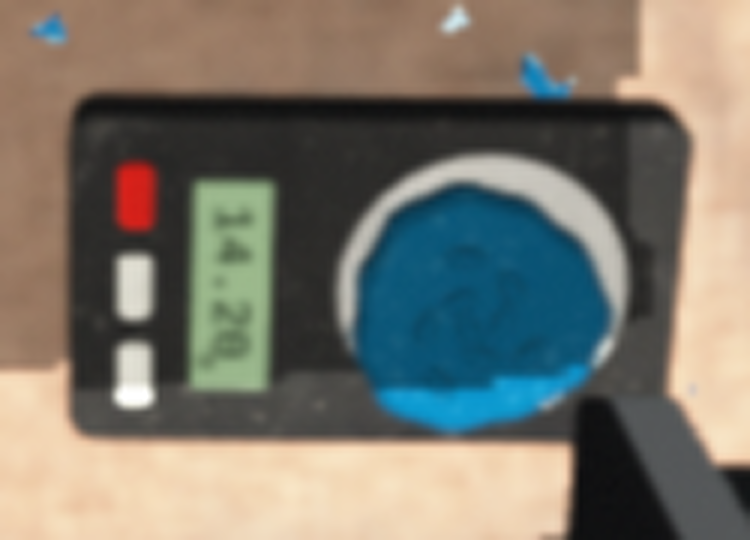

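```bash
python3 - <<'E'
from cell import env,kin,camera,calibration
from h import *
y=np.radians(87.7)
x0,y0=.6240,-.0228
env.reach([x0,y0,.2],down(y)); env.grip(.066)
env.movel([x0,y0,.11],.15); env.movel([x0,y0,.0925],.03)
f0=env.get_state()["force"]
env.grip(.0,20); env.dwell(.2); s=env.get_state();print(s["tcp_pos"],s["force"]-f0,s["opening"])
env.movel([x0,y0,.096],.03)
dx,dy=.0052,.0008
env.movel([x0+dx,y0+dy,.096],.03)
env.movel([x0+dx,y0+dy,.0929],.02); env.dwell(.3)
s=env.get_state();print(s["tcp_pos"],s["force"]-f0,s["opening"])
env.grip(.058); env.dwell(.2);env.grip(.066)
env.movel([x0+dx,y0+dy,.2],.15)
env.movel([.56,.07,.33],.25)
np.savez("pics/w5c.npz",**calibration("wrist"));p,d=camera("wrist"); cv2.imwrite("pics/w5.png",p); np.save("pics/w5.npy",d)
cv2.imwrite('pics/w5c.png',cv2.resize(p[225:315,300:425],None,fx=6,fy=6,interpolation=cv2.INTER_CUBIC))
p,d=camera("top"); cv2.imwrite("pics/top5.png",p);np.save("pics/top5.npy",d)
print(env.get_state()["time"])
E
python3 m3.py 5
```

```text
[ 0.6241429  -0.02290031  0.09296006] [-2.19665563  0.71172478  4.26664631] 0.049878280229511705
[ 0.62940536 -0.02204097  0.09304675] [-1.98419554 -0.14622419  2.51632658] 0.049257370747545236
27.6667
w rose {'c': (626.2, -22.0), 'wh': (50.1, 52.3), 'ang': 25.7, 'cen': (627.2, -22.6), 'circ': (627.3, -22.4, 27.6), 'n': 1302}
w pan {'c': (627.0, -22.9), 'wh': (58.5, 59.1), 'ang': 9.8, 'cen': (627.1, -23.1), 'circ': (627.6, -23.5, 30.6), 'n': 1575}
w scale {'c': (605.7, -20.1), 'wh': (76.0, 126.4), 'ang': 87.1, 'cen': (604.2, -19.5), 'circ': (605.0, -20.1, 71.1), 'n': 5526}
top rose {'c': (627.6, -19.8), 'wh': (46.7, 48.4), 'ang': 1.7, 'cen': (626.2, -21.2), 'circ': (626.7, -21.1, 25.6), 'n': 319}
top pan {'c': (625.5, -21.8), 'wh': (54.5, 58.5), 'ang': 1.9, 'cen': (625.1, -23.3), 'circ': (626.0, -21.9, 30.3), 'n': 415}
top scale {'c': (604.1, -19.3), 'wh': (73.9, 128.3), 'ang': 87.2, 'cen': (604.2, -19.3), 'circ': (604.2, -18.6, 70.2), 'n': 1564}
```

View pics/w5c.png

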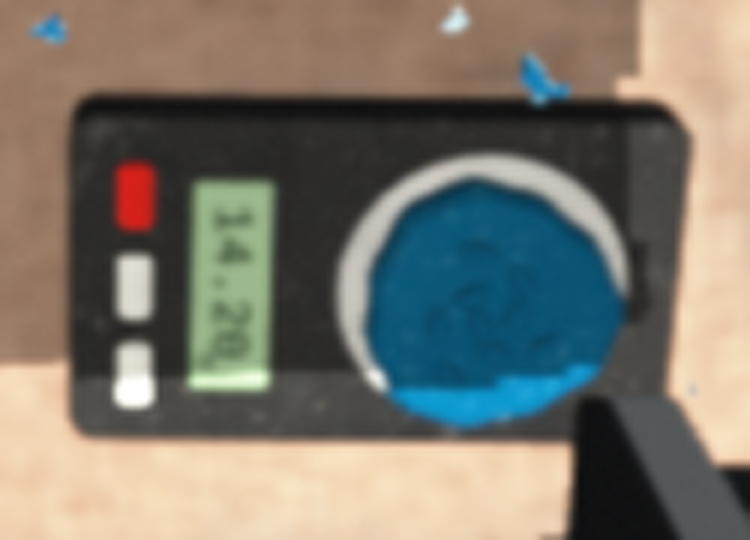

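```bash
cat > pp.py <<'E'
from cell import env,kin,camera,calibration
from h import *
def snap(n):
    np.savez(f"pics/w{n}c.npz",**calibration("wrist"));p,d=camera("wrist"); cv2.imwrite(f"pics/w{n}.png",p); np.save(f"pics/w{n}.npy",d)
    p,d=camera("top"); cv2.imwrite(f"pics/top{n}.png",p);np.save(f"pics/top{n}.npy",d)
E
python3 - <<'E'
from pp import *
g=[.429,.0545]; 
env.reach(g+[.16],down(np.radians(90.5))); env.grip(.068)
env.movel(g+[.078],.12)
f0=env.get_state()["force"]
env.grip(0,40); env.dwell(.1); s=env.get_state();print(s["tcp_pos"],s["force"]-f0,s["opening"])
env.movel(g+[.16],.12)
p=[.609,.103]
env.reach(p+[.15],down(np.radians(87.7)))
env.movel(p+[.09],.12)
f0=env.get_state()["force"]
r=env.movel(p+[.0775],.02,stop_force=3)
s=env.get_state();print(r,s["tcp_pos"],s["force"]-f0,s["opening"])
env.grip(.06); env.dwell(.15)
env.movel(p+[.17],.15)
env.movel([.5,.07,.33],.25)
snap(6); print(env.get_state()["time"])
E
cat > m6.py <<'E'
from meas import *
import sys
from cell import calibration
n=sys.argv[1]; zs=float(sys.argv[2]) if len(sys.argv)>2 else 0
for tag,c,d,p in [("w",dict(np.load(f"pics/w{n}c.npz")),np.load(f"pics/w{n}.npy"),cv2.imread(f"pics/w{n}.png")),("top",calibration("top"),np.load(f"pics/top{n}.npy"),cv2.imread(f"pics/top{n}.png"))]:
    W=cloud(c,d);z=W[...,2]
    hsv=cv2.cvtColor(p,cv2.COLOR_BGR2HSV).astype(int);H,S,V=[hsv[...,i] for i in range(3)]
    blue=(H>95)&(H<125)&(S>120); green=(H>60)&(H<90)&(S>90)
    print(tag,"big",rect(c,comp(blue,(.609,.103),W,.07)&(z>.02)&(z<.04),.028))
    print(tag,"small@start",rect(c,comp(green,(.432,-.041),W,.07)&(z>.018)&(z<.035),.024))
    print(tag,"small@top",rect(c,comp(green,(.609,.103),W,.07)&(z>.044)&(z<.06),.052))
    print(tag,"tube@start",rect(c,comp(blue,(.436,.148),W,.03)&(z>.05)&(z<.07),.06))
    print(tag,"tube@goal",rect(c,comp(blue,(.612,.17),W,.03)&(z>.05)&(z<.07),.06))
    print(tag,"jar",rect(c,comp(V<110,(.614,.22),W,.035)&(z>.048)&(z<.06),.055))
    print(tag,"scale",rect(c,comp(V<500,(.604,-.021),W,.1)&(z>.01)&(z<.045),.016))
E
python3 m6.py 6
```

```text
[0.42953163 0.05466682 0.07886201] [-1.58287383 -1.39508783  5.17766045] 0.04903267200094952
True [0.60894795 0.10310944 0.07895953] [-1.42430775  0.67562482  4.38123863] 0.04919974356927681
35.0167
w big {'c': (607.3, 102.0), 'wh': (74.0, 51.0), 'ang': 87.7, 'cen': (607.4, 102.6), 'circ': (607.7, 102.6, 43.7), 'n': 3113}
w small@start {'c': (433.5, -40.5), 'wh': (57.2, 41.2), 'ang': 75.9, 'cen': (434.1, -40.1), 'circ': (434.3, -40.4, 32.9), 'n': 1290}
w small@top None
w tube@start {'c': (437.6, 147.8), 'wh': (26.2, 28.7), 'ang': 87.7, 'cen': (437.6, 148.1), 'circ': (437.7, 148.1, 14.5), 'n': 515}
w tube@goal None
w jar {'c': (614.9, 220.9), 'wh': (43.5, 41.4), 'ang': 23.1, 'cen': (615.1, 220.8), 'circ': (615.0, 220.5, 22.0), 'n': 1907}
w scale {'c': (604.7, -20.0), 'wh': (76.0, 128.4), 'ang': 87.1, 'cen': (605.0, -19.3), 'circ': (605.0, -19.7, 71.7), 'n': 5558}
top big {'c': (606.5, 98.7), 'wh': (65.6, 48.8), 'ang': 87.6, 'cen': (607.9, 89.0), 'circ': (606.8, 99.0, 40.0), 'n': 376}
top small@start {'c': (432.3, -41.5), 'wh': (52.3, 40.1), 'ang': 75.5, 'cen': (432.1, -41.6), 'circ': (432.0, -41.2, 31.1), 'n': 378}
top small@top None
top tube@start None
top tube@goal None
top jar None
top scale {'c': (604.2, -19.3), 'wh': (73.9, 128.2), 'ang': 87.2, 'cen': (604.2, -19.3), 'circ': (604.4, -20.0, 70.6), 'n': 1564}
```

View pics/w6.png

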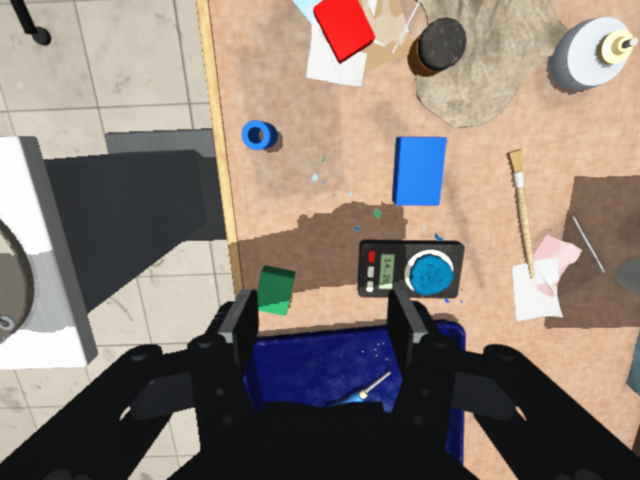

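```bash
python3 - <<'E'
from pp import *
g=[.4325,-.041]; q=down(np.radians(75.4))
env.reach([.4325,.03,.13],q); env.grip(.058)
env.movel(g+[.125],.15)
env.movel(g+[.077],.1)
f0=env.get_state()["force"]
env.grip(0,40); env.dwell(.1); s=env.get_state();print(s["tcp_pos"],s["force"]-f0,s["opening"])
zg=s["tcp_pos"][2]
env.movel(g+[.125],.12); env.movel([.4325,.04,.14],.15)
p=[.609,.103]
env.reach(p+[.17],down(np.radians(87.7)))
env.movel(p+[.118],.12)
f0=env.get_state()["force"]
r=env.movel(p+[zg+.028-.0015],.02,stop_force=2.5)
s=env.get_state();print(r,zg,s["tcp_pos"],s["force"]-f0,s["opening"])
env.grip(.056); env.dwell(.15)
env.movel(p+[.18],.15)
env.movel([.5,.07,.33],.25)
snap(7); print(env.get_state()["time"])
E
python3 m6.py 7
```

```text
[ 0.43289438 -0.04091625  0.07772304] [-1.22661491  0.85947231  5.845356  ] 0.040942883462357034
True 0.07772303683655366 [0.60890451 0.10303717 0.10579264] [-1.13002483 -0.76215342  5.34686733] 0.04120431461448917
43.05
w big {'c': (607.3, 102.1), 'wh': (74.0, 50.8), 'ang': 87.7, 'cen': (599.4, 112.6), 'circ': (607.7, 102.6, 43.7), 'n': 1004}
w small@start None
w small@top {'c': (607.1, 101.5), 'wh': (54.3, 43.1), 'ang': 87.7, 'cen': (607.2, 102.0), 'circ': (607.1, 101.5, 33.5), 'n': 2178}
w tube@start {'c': (437.6, 147.8), 'wh': (26.2, 28.6), 'ang': 87.7, 'cen': (437.6, 148.1), 'circ': (437.6, 147.9, 14.5), 'n': 509}
w tube@goal None
w jar {'c': (615.0, 220.9), 'wh': (43.3, 41.4), 'ang': 23.1, 'cen': (615.1, 220.8), 'circ': (614.9, 220.6, 22.0), 'n': 1916}
w scale {'c': (604.7, -20.0), 'wh': (76.1, 128.4), 'ang': 87.1, 'cen': (605.3, -19.3), 'circ': (604.9, -19.6, 71.7), 'n': 5534}
top big {'c': (604.7, 88.8), 'wh': (46.4, 45.3), 'ang': 1.7, 'cen': (599.7, 76.4), 'circ': (605.4, 88.6, 31.4), 'n': 123}
top small@start None
top small@top {'c': (606.2, 100.7), 'wh': (51.5, 41.1), 'ang': 88.3, 'cen': (608.9, 91.7), 'circ': (606.4, 101.1, 32.3), 'n': 237}
top tube@start None
top tube@goal None
top jar None
top scale {'c': (604.2, -19.3), 'wh': (73.9, 128.1), 'ang': 87.2, 'cen': (604.2, -19.4), 'circ': (604.3, -20.0, 70.7), 'n': 1563}
```

View pics/w7.png

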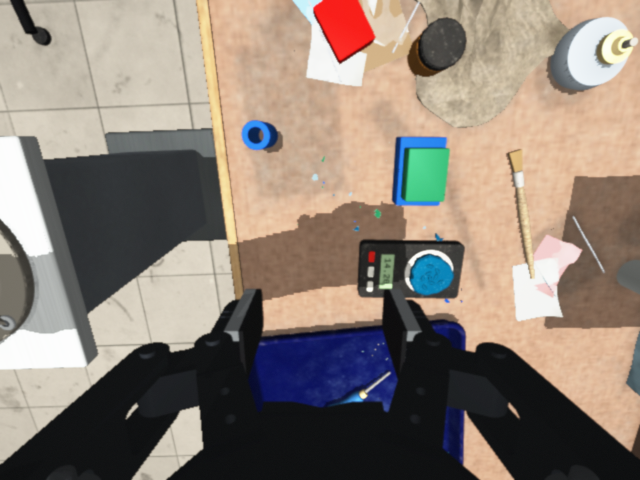

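```bash
python3 - <<'E'
from pp import *
g=[.4367,.148]; q=down(np.radians(87.7))
env.reach(g+[.18],q); env.grip(.046)
env.movel(g+[.1],.12)
f0=env.get_state()["force"]
env.grip(0,30); env.dwell(.1); s=env.get_state();print(s["tcp_pos"],s["force"]-f0,s["opening"])
zg=s["tcp_pos"][2]
env.movel(g+[.2],.15)
p=[.613,.170]
env.reach(p+[.2],q)
env.movel(p+[zg+.01],.12)
f0=env.get_state()["force"]
r=env.movel(p+[zg-.0015],.02,stop_force=2.5)
s=env.get_state();print(r,zg,s["tcp_pos"],s["force"]-f0,s["opening"])
env.grip(.046); env.dwell(.15)
env.movel(p+[.2],.15)
env.movel([.5,.07,.33],.25)
snap(8); print(env.get_state()["time"])
env.reach([.46,.2,.36],down(np.pi)); np.savez("pics/w9c.npz",**calibration("wrist"));P,d=camera("wrist");cv2.imwrite("pics/w9.png",P)
E
python3 m6.py 8
```

```text
[0.43720973 0.14823337 0.10073195] [-1.38568769 -0.90849711  6.61051019] 0.026952487410162925
True 0.10073195339902807 [0.61298477 0.17006454 0.10084379] [-0.3214921  -0.37082709  4.52943288] 0.027171199339307384
50.575
w big {'c': (607.4, 102.1), 'wh': (73.2, 50.8), 'ang': 87.6, 'cen': (599.4, 109.9), 'circ': (607.5, 102.6, 43.6), 'n': 1006}
w small@start None
w small@top {'c': (607.2, 101.5), 'wh': (53.3, 43.3), 'ang': 87.7, 'cen': (607.3, 101.6), 'circ': (606.7, 101.7, 33.4), 'n': 2172}
w tube@start None
w tube@goal {'c': (611.2, 169.6), 'wh': (29.4, 26.9), 'ang': 2.8, 'cen': (611.2, 169.5), 'circ': (611.2, 169.2, 15.1), 'n': 619}
w jar {'c': (615.0, 220.8), 'wh': (43.6, 41.2), 'ang': 23.2, 'cen': (615.2, 220.8), 'circ': (615.0, 220.5, 21.9), 'n': 1899}
w scale {'c': (604.7, -20.3), 'wh': (75.6, 128.3), 'ang': 87.0, 'cen': (606.2, -19.2), 'circ': (604.9, -19.6, 72.0), 'n': 5481}
top big {'c': (605.1, 84.9), 'wh': (36.4, 48.1), 'ang': 88.1, 'cen': (600.3, 75.2), 'circ': (605.4, 84.7, 28.9), 'n': 114}
top small@start None
top small@top {'c': (606.2, 102.0), 'wh': (53.5, 41.4), 'ang': 88.5, 'cen': (608.7, 93.1), 'circ': (606.4, 102.3, 33.2), 'n': 254}
top tube@start None
top tube@goal None
top jar None
top scale {'c': (604.1, -19.4), 'wh': (74.0, 128.3), 'ang': 87.1, 'cen': (604.2, -19.4), 'circ': (604.3, -20.0, 70.7), 'n': 1564}
```

View pics/w8.png

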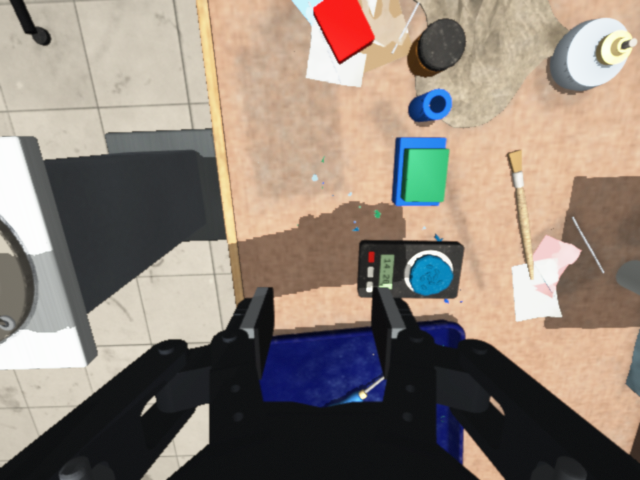

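All measured positions are within about 2 mm of target and the scale and jar haven't moved. The tube stands upright on edge of the cloth patch by the jar. I'll take one last look, then hand in.

```bash
python3 - <<'E'
from pp import *
from cell import job
p,d=camera("scene"); cv2.imwrite("pics/s9.png",cv2.resize(p[100:320,120:420],None,fx=2.5,fy=2.5))
s=env.get_state();print(s["time"],s["tcp_pos"],s["opening"],s["force"])
E
```

```text
51.825 [0.46021358 0.19941761 0.35963846] 0.04626172998862017 [-0.43865011 -0.62751959 -0.17027272]
```

View pics/s9.png

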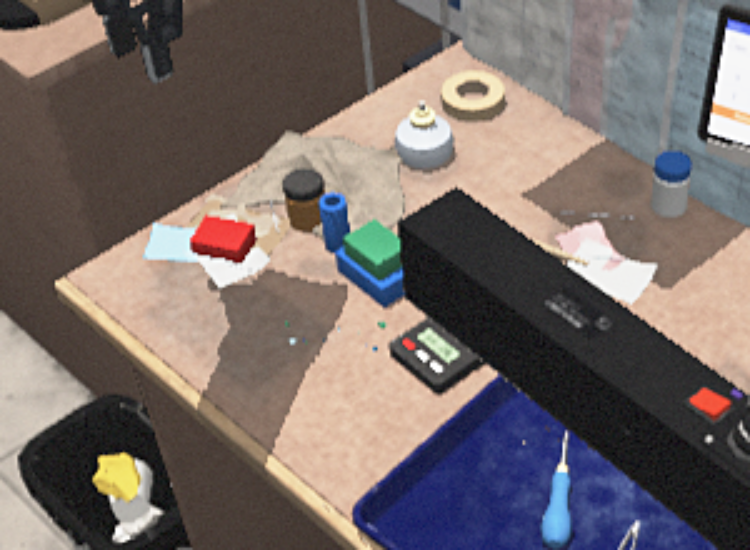

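View pics/w9.png

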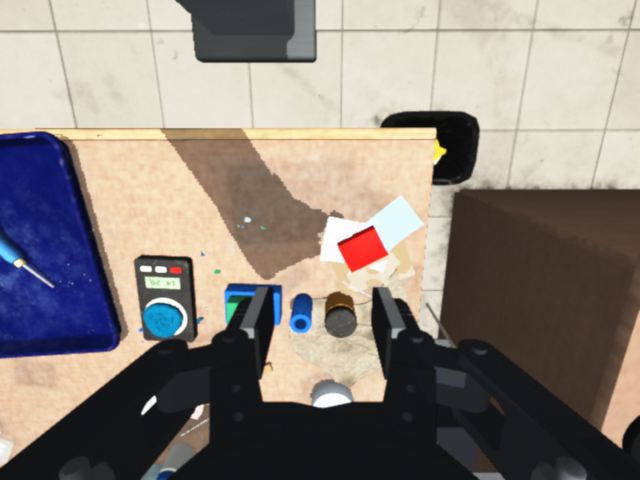

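The scene view shows the tube upright at (334,222) between the block stack at (375,262) and the jar at (304,200). The lamp and brush are where they were, and the hand is clear.

```bash
python3 - <<'E'
from cell import job,env
job.job_done(); print(env.get_state()["time"])
E
```

```text
the job is handed in; nothing more can be done
the job is handed in; nothing more can be done
```

The wax order is set out as asked and handed in after about 52 s, with everything let go and the hand clear. I worked in the order given: rose, larger block, smaller block, tube.

Last measurements from the cameras:
- **Rose:** it lies flat within about 1 mm of the pan centre. My first placing was about 4 mm off because letting go dragged it, so I regripped it twice.
- **Larger block:** it is centred at about (0.607, 0.102), its long side within about 0.5° of the scale–jar line. It sits about 2 mm off that line to the robot's side. "Midway" could mean between centres or between facing edges, about 8 mm apart, so I aimed between the two.
- **Smaller block:** it is centred on the larger one to within about 1 mm and turned the same way.
- **Tube:** it stands upright at (0.611, 0.1695), with about 15 mm clear on each side and within about 1 mm of the block–jar line. It stands at the edge of the cloth patch beside the jar.
- **Left in place:** the scale and jar measured the same before and after, to within about 1–2 mm. I checked the spirit lamp and brush only by eye, and they look unmoved.

- **Disagreed with the brief:** the hand started to the left of the work (y = +0.63), not to the right of the black lamp, so I didn't have to steer round the lamp at the start.
- **Not seen:** the top camera's view of the tube and jar was blocked in the last pictures, so those positions come from the wrist camera alone.

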